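Bring the sample tube round the bent rail

TASK

On the lab bench stands a bent steel rail with two sliding white holders on it. Take the holder that carries the sample tube by its fin, slide it along the rail, round the bend and on to the other leg, right up to the stop ring there so that the tube hangs over the drip dish, and let go of it. Leave the empty holder where it is.

Things in the scene. Friction and masses are not known exactly. Their poses are not given: they have to be found in the camera images.
- rail: Fixed bent steel rod, 12 mm thick, axis level 190 mm above the table, a post at each end. Origin on the table under the corner where the legs' axes would meet; z up. Leg A (start) runs along +y, leg B along (0.866, -0.5) in x, y. The bend between is an arc of radius 60 mm about x, y = 60, 34.6 mm, meeting each leg 34.6 mm from the corner (60 degree turn). Posts 215 mm from the corner.
- stop (a point): Centre of the inner face of leg B's stop ring (34 mm in diameter, fixed on the rod), on the rod's axis, 170 mm from the rail's corner; axes as the rail's. Leg A has the same ring at 170 mm. A shallow glass drip dish stands on the grey foot beneath, before the stop. Only the holders rise above 207 mm on the rail.
- holder_fin (a point): Centre of the fin of the holder with the tube: white collar, outer diameter 42, bore 26, 26 mm long, hung loosely on the rod nearer the bend, 120 g. Fin above it 12 mm thick (x), 26 long (y, along the rod), free from 25 mm below to 24 mm above this point, which is 39 mm above the rod's axis. Amber tube hangs to 140 mm below the bore. Its bore jams when turned over 20 degrees off the rod.
- empty_fin (a point): Centre of the fin of the empty holder, to be left alone: the same white collar and fin with only an 18 mm stub below and no tube, on leg A farther from the bend. Axes as for the other holder.

How it is judged:
At the end, for the whole second after the job is handed in: The holder with the tube hangs on leg B with the centre of its fin within 33 mm, seen from above, of the stop's face (touching is 13 mm, so a gap of up to about 20 mm), within 17 degrees of upright, at rest, and the empty holder's fin is within 30 mm of where it started (horizontal distance between holder_fin and stop below 0.033 m and angle between holder_fin's own z axis and vertical below 0.3 rad and linear speed of holder below 0.03 m/s and distance of empty_fin from where it was at the start of the episode below 0.03 m).
It fails at once if the empty holder is dragged along (its fin more than 40 mm from its start) (distance of empty_fin from where it was at the start of the episode above 0.04 m).
It also fails if it takes over 40 s, if anything falls off the work surface, if the arm or the gripper's body presses on something with over 40 N, if the wrist force passes 120 N, or if a joint passes its speed limit or range.

ROBOT

A 6-joint arm with a two-finger parallel gripper is mounted at the origin on the work surface. World frame = base frame: x ahead of the robot, y to its left, z up, the work surface at z = 0. Lengths are in m, angles in rad, forces in N, time in s.
With the tool pointing down it reaches from about 0.375 to 0.75 m from the base axis. Payload 9 kg.
Tool frame: the origin (TCP) lies on the centre line of the jaws, within the pads' length; the fingertips stand ahead of it and the grasp point (between the pads) lies 8 mm behind it (arm.nose_length is the z of the fingertips in the tool frame, in m); z points along the fingers, y is the direction in which the jaws open and shut (so a half turn about z gives the same grasp; the last joint's range is limited). The gripper opens to 85 mm and grips with 20 to 120 N. Pads are 22 mm wide; open, the fingers measure 114 mm over their backs; the gripper's body (76 mm by 85 mm) begins 54 mm behind the grasp point. The pads swing forward as they close: fully open they stand 13 mm farther back than shut.
Start: joints at [-1.551, 0.104, 0.097, 1.564, 0, 1.353], TCP at [0.141, -0.583, 0.242] pointing down, gripper open.
Joint ranges: [-2.99, 2.99], [-0.84, 1.86], [-1.1, 1.16], [-1.84, 2.11], [-1.51, 1.56], [-3.14, 3.14]. Speed limits (rad/s): [2.22, 2.22, 2.57, 3.14, 3.14, 3.14].

INTERFACE

Orientations are given as a 3x3 rotation matrix whose columns are the frame's x, y, z axes.
In Python, from station import arm, imaging, search_frame, trace, tip_of gives the robot as it stands.
- The arm moves only by the tool drive_tool, never from a script. Its argument "targets" is a list of rows, each a list of 4 numbers: the shift along the tool's x, y, z in m, then the turn about the tool's z in rad. A call has 1 to 12 rows; each row shifts and turns the commanded pose from where the row before left it, along the tool's axes as they then stand; what a row does not reach is not made up. A row lasts 1/12 s, in which the tool goes at most 41.7 mm and 7.16 degrees, less where a joint would pass 70% of its speed; a pose out of reach is approached as far as the arm can. A call is refused whole if a number of a shift passes 0.0417 or a number of a turn 0.125, either way. A call with a gripper value outside its range is refused whole. "grip" is the opening, from -1 (shut) to 1 (fully open), set as the call begins (left out, the last holds). The fingers move at their own pace and stop on an object; "newtons" is the grip in N (left out, the last holds). Time passes only in rows, so rows that do not move let the fingers close. It gives the time, the measured TCP pose, the force and the opening at its end, in the units of the state.
- arm.state(): the state, without advancing time (a new reading comes with each control period).
- imaging.snapshot(name): name is "scene" or "top" or "wrist"; returns a dict with "image" (420x560x3 uint8, blue, green, red), "fx", "fy", "cx", "cy" (pixels), "origin" and "orientation" of the camera in the world; the wrist camera has in their place "tool_from_camera" (4x4, takes a point from camera to tool coordinates, whose origin is the TCP and whose axes are the flange's). Camera axes: x right, y down, z forward; pixel columns grow to the right and rows downward; lengths in m; the calibration is good to about 2 mm. A picture is of the moment at which its call begins: read the wrist's pose just before it. There is no depth.
- arm.hand_in(): hands the job in, once; it reports no verdict.
Trained networks look in a picture, given as the dict that the camera call returned (one of the last four; its "shot" number tells which), for a name from the list of things; names that differ only in an ending like _2 or _b are one class to them, and where a whole thing is asked for, a point or a joint stands for the part that bears it (a point fixed in the world has none). Each returns a list of dicts, best first, with "conf" (0 to 1); they miss things now and then, are a little off and sometimes report something else, mostly with a low value. They report only what shows in the picture. A call takes as long as a camera call.
- search_frame(picture, target): "box" ([centre column, centre row, width, height] in pixels, round what is visible of it).
- trace(picture, target): "pixels" (420x560 bool, what is visible of it) and "box" ([centre column, centre row, width, height] in pixels, round what is visible of it).
- tip_of(picture, target): "point" ([column, row] in pixels: a listed point, or the origin of a listed thing).
The state is a dict: "t": time; "joints": joint angles; "qd": joint speeds; "joint_torque": joint torques, N m; "tool_pos": TCP position; "eef_rot": TCP orientation; "contact_force": force on the tool from outside, world axes, zero at the start; "moment": the same for the moment, N m; "opening": opening from 0.0 (shut) to 1.0 (fully open).
Only numpy, scipy, OpenCV 4.12 (cv2) and the standard library are available. Lean on these libraries where they do the work, as an engineer would, in place of code of your own. Each camera call takes 0.05 s, during which the arm holds its last target.

## Working session

There is one attempt and no reset: what is moved stays moved. The work goes in short steps, Python scripts to look and compute and a tool call to move; the robot and the scene stay as the last step left them, time stands still between calls to the robot, and variables do not carry over. Pictures are saved under pics/ and viewed, and the job is handed in when it is done.

Besides the shell and the picture viewer there is one more tool, called after "Call:" by a JSON object that holds its "fn" and its "kwargs", one argument or row to a line. drive_tool: Moves the arm, as the interface text tells. Its arguments: {"type":"object","properties":{"targets":{"type":"array"},"grip":{"type":"number"},"newtons":{"type":"number"}},"required":["targets"]}

```bash
ls; mkdir -p pics; python3 - <<'E'
from station import arm, imaging, search_frame, trace, tip_of
import cv2, numpy as np
s=arm.state();print(s);print(arm.nose_length)
for n in ("scene","top"):
    p=imaging.snapshot(n);cv2.imwrite(f"pics/{n}0.png",p["image"])
    print(n,p["fx"],p["cx"],p["cy"],p["origin"],np.round(p["orientation"],4).tolist())
    for t in ("rail","stop","holder_fin","empty_fin"):
        print(t,[(np.round(d["point"],1).tolist(),round(d["conf"],2)) for d in tip_of(p,t)])
E
```

```text
pics
{'t': 0.0, 'joints': array([-1.55070849e+00,  1.04694267e-01,  9.64531902e-02,  1.56391504e+00,
        2.86741157e-05,  1.35310513e+00]), 'qd': array([-0.00029494,  0.00233565, -0.00012792, -0.00015929,  0.00040364,
        0.00125149]), 'joint_torque': array([-1.92886473e-04, -5.56926012e+01,  5.03656018e+01,  1.66911772e-02,
       -3.79695821e-04, -2.05944445e-05]), 'tool_pos': array([ 0.14134282, -0.58277601,  0.24151642]), 'eef_rot': array([[ 9.71863514e-01,  2.35544710e-01,  1.35499229e-06],
       [ 2.35544490e-01, -9.71862615e-01,  1.36008861e-03],
       [ 3.21678543e-04, -1.32150133e-03, -9.99999075e-01]]), 'contact_force': array([-0.75017583, -0.04806965,  0.33764381]), 'moment': array([-0.05560716, -0.00469527, -0.03023649]), 'opening': 0.9962448590351549}
0.011
scene 507.70231687965605 291.5005859273587 206.6065607694541 [ 1.32908878 -0.10294856  0.82170649] [[0.1579, 0.6597, -0.7347], [0.9874, -0.1139, 0.1099], [-0.0111, -0.7428, -0.6694]]
rail [([314.4, 232.6], 0.86), ([386.0, 171.1], 0.52)]
stop [([243.8, 192.2], 0.93)]
holder_fin [([346.7, 162.3], 0.72)]
empty_fin [([385.1, 168.6], 0.58)]
top 516.1168466739517 277.36692697915043 209.36331291413543 [0.48360875 0.02759173 1.11274637] [[0.0112, -0.9932, 0.1163], [-0.9999, -0.0125, -0.0106], [0.012, -0.1161, -0.9932]]
rail [([253.7, 252.8], 0.82)]
stop [([337.9, 213.8], 0.79)]
holder_fin [([216.5, 226.2], 0.57)]
empty_fin [([176.3, 199.6], 0.59)]
```

View pics/scene0.png

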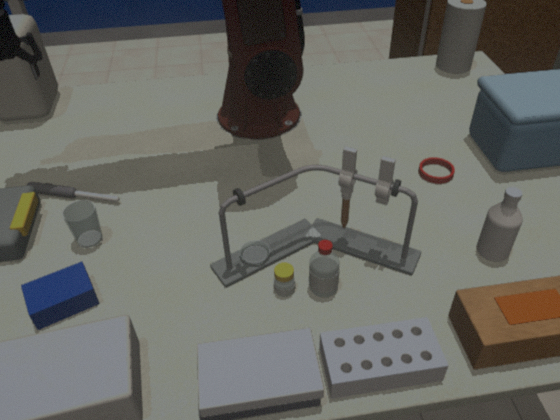

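View pics/top0.png

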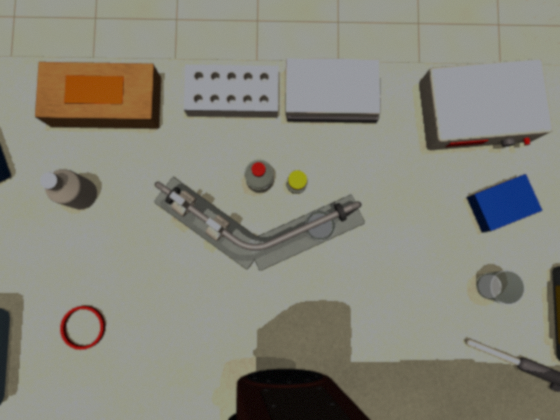

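```bash
cat > h.py <<'E'
from station import arm, imaging, search_frame, trace, tip_of
import cv2, numpy as np
from scipy.optimize import least_squares
def ray(p,uv):
    d=np.array([(uv[0]-p["cx"])/p["fx"],(uv[1]-p["cy"])/p["fy"],1.]);return np.array(p["origin"]),np.array(p["orientation"])@d
def onz(p,uv,z):
    o,d=ray(p,uv);return o+d*(z-o[2])/d[2]
def tri(rs):
    A=0;b=0
    for o,d in rs:
        d=d/np.linalg.norm(d);P=np.eye(3)-np.outer(d,d);A=A+P;b=b+P@o
    return np.linalg.solve(A,b)
def proj(p,X):
    c=np.array(p["orientation"]).T@(np.asarray(X)-p["origin"]);return np.array([p["cx"]+p["fx"]*c[0]/c[2],p["cy"]+p["fy"]*c[1]/c[2]])
E
python3 - <<'E'
from h import *
S=imaging.snapshot("scene");T=imaging.snapshot("top")
np.set_printoptions(precision=4,suppress=True)
Z=dict(rail=0,stop=.19,holder_fin=.229,empty_fin=.229)
for t in Z:
    a=tip_of(S,t);b=tip_of(T,t)
    if a and b: print(t,"tri",tri([ray(S,a[0]["point"]),ray(T,b[0]["point"])]))
    for p,l in ((S,a),(T,b)):
        for d in l: print("  ",d["point"],round(d["conf"],2),onz(p,d["point"],Z[t]))
E
```

```text
rail tri [ 0.5134  0.0682 -0.0196]
   [314.5, 235.5] 0.9 [0.533 0.068 0.   ]
   [254.5, 256.1] 0.67 [0.5122 0.0636 0.    ]
   [338.8, 214.0] 0.95 [ 0.5846 -0.093   0.19  ]
holder_fin tri [0.5572 0.1256 0.2237]
   [349.5, 159.9] 0.98 [0.5642 0.1265 0.229 ]
   [216.5, 226.5] 0.96 [0.5562 0.1222 0.229 ]
   [178.1, 202.3] 0.9 [0.5972 0.1893 0.229 ]
```

```bash
cat >> h.py <<'E'
def W(q,l):
    x,y,a=q[:3];c,s=np.cos(a),np.sin(a);return np.array([x+c*l[0]-s*l[1],y+s*l[0]+c*l[1],l[2]])
uB=np.array([.8660254,-.5])
def axis_pts(z=.19):
    P=[(0,y,z) for y in np.linspace(.215,.0346,30)]
    C=np.array([.06,.0346])
    for t in np.linspace(np.pi,np.pi+np.pi/3,15): P.append((*(C+.06*np.array([np.cos(t),np.sin(t)])),z))
    P+=[(*(uB*r),z) for r in np.linspace(.0346,.215,30)]
    return P
E
python3 - <<'E'
from h import *
np.set_printoptions(precision=4,suppress=True)
obs=[]
for k in range(2):
    for n in("scene","top"):
        p=imaging.snapshot(n)
        for t in("rail","stop","holder_fin","empty_fin"):
            l=tip_of(p,t)
            if l and l[0]["conf"]>.5: obs.append((p,t,l[0]["point"],l[0]["conf"]))
            if t=="rail": 
                m=trace(p,t)
                if m: cv2.imwrite(f"pics/mask_{n}.png",m[0]["pixels"].astype(np.uint8)*255)
def loc(q,t):
    return {"rail":(0,0,0),"stop":(*(uB*.17),.19),"holder_fin":(0,q[3],.229),"empty_fin":(0,q[4],.229)}[t]
f=lambda q:np.concatenate([(proj(p,W(q,loc(q,t)))-uv)*(0.3 if t=="rail" else 1) for p,t,uv,c in obs])
r=least_squares(f,[.51,.06,-.6,.08,.15],loss="soft_l1",f_scale=2)
q=r.x;print(q)
for (p,t,uv,c) in obs: print(t,c,np.array(uv)-proj(p,W(q,loc(q,t))))
print(W(q,loc(q,"holder_fin")),W(q,loc(q,"stop")))
np.save("q.npy",q)
for n in("scene","top"):
    p=imaging.snapshot(n);im=cv2.resize(p["image"],None,fx=4,fy=4,interpolation=cv2.INTER_CUBIC)
    for P in axis_pts(): cv2.circle(im,tuple(int(v*4+1.5) for v in proj(p,W(q,P))),2,(0,0,255),-1)
    for t in("stop","holder_fin","empty_fin"): cv2.circle(im,tuple(int(v*4+1.5) for v in proj(p,W(q,loc(q,t)))),4,(0,255,0),-1)
    x0,y0=(200,130) if n=="scene" else (145,150)
    cv2.imwrite(f"pics/fit_{n}.png",im[y0*4:y0*4+600,x0*4:x0*4+800] if 0 else cv2.resize(im[y0*4:(y0+160)*4,x0*4:(x0+230)*4],(800,556)))
E
```

```text
[ 0.5149  0.0651 -0.6153  0.0718  0.1527]
rail 0.79 [1.3594 4.9672]
stop 0.71 [ 4.2559 -0.6146]
holder_fin 0.97 [-0.7314  0.1289]
empty_fin 0.7 [-2.5961  2.4211]
rail 0.85 [1.6501 0.047 ]
stop 0.82 [1.9569 1.7166]
holder_fin 0.7 [ 0.6997 -0.4848]
empty_fin 0.82 [-3.2202  0.5822]
rail 0.67 [1.1594 3.5672]
stop 0.77 [0.8559 2.0854]
holder_fin 0.8 [-3.6314  1.2289]
empty_fin 0.62 [-0.9961  1.1211]
rail 0.64 [3.6501 0.947 ]
stop 0.57 [0.3569 0.2166]
holder_fin 0.72 [-3.2003 -1.2848]
empty_fin 0.75 [-2.5202  1.5822]
[0.5563 0.1237 0.229 ] [ 0.5861 -0.0893  0.19  ]
```

View pics/fit_top.png

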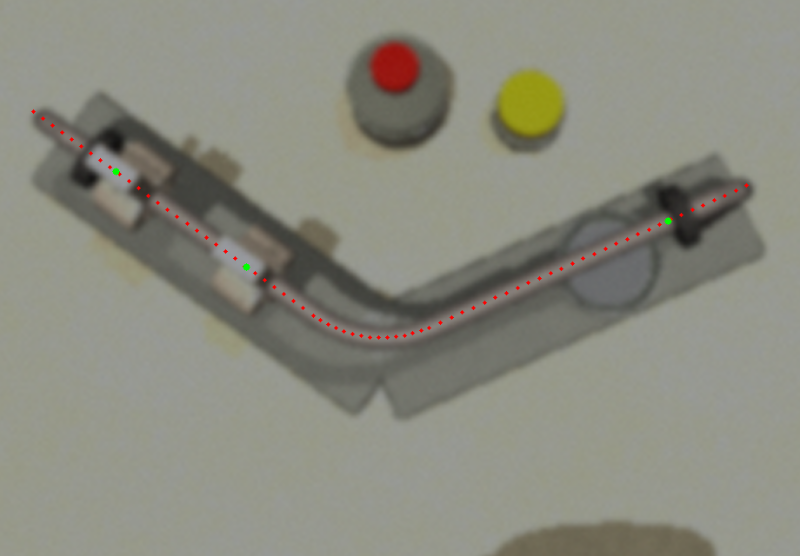

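View pics/fit_scene.png

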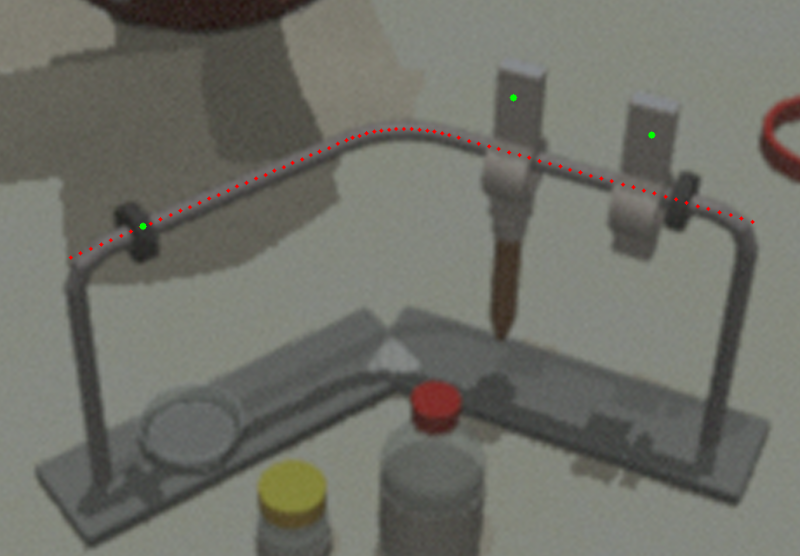

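Call:
{"fn": "drive_tool", "kwargs": {
  "targets": [
    [0,0,-0.02,-0.12],
    [0,0,-0.02,-0.12],
    [0,0,-0.02,-0.12],
    [0,0,-0.02,-0.12],
    [0,0,-0.02,-0.12],
    [0,0,-0.01,-0.118],
    [0.03,-0.003,0,0],
    [0.03,-0.003,0,0],
    [0.03,-0.003,0,0],
    [0.03,-0.003,0,0],
    [0.03,-0.003,0,0],
    [0.03,-0.003,0,0]
  ]
}}

```text
t: 3.3
tool_pos: [0.231, -0.4244, 0.3523]
eef_rot: [[0.577, 0.817, 0.0], [0.817, -0.577, -0.0], [-0.0, 0.0, -1.0]]
contact_force: [0.5, -0.5, 0.7]
opening: 1.002
```

Call:
{"fn": "drive_tool", "kwargs": {
  "targets": [
    [0.035,-0.003,0,0],
    [0.035,-0.003,0,0],
    [0.035,-0.003,0,0],
    [0.035,-0.003,0,0],
    [0.035,-0.003,0,0],
    [0.035,-0.003,0,0],
    [0.035,-0.003,0,0],
    [0.035,-0.003,0,0],
    [0.035,-0.003,0,0],
    [0.035,-0.003,0,0],
    [0.035,-0.003,0,0],
    [0.035,-0.003,0,0]
  ]
}}

```text
t: 4.3
tool_pos: [0.444, -0.0601, 0.3526]
eef_rot: [[0.577, 0.817, 0.001], [0.817, -0.577, -0.001], [0.0, 0.001, -1.0]]
contact_force: [1.1, -0.9, -0.7]
opening: 0.999
```

Call:
{"fn": "drive_tool", "kwargs": {
  "targets": [
    [0.035,-0.003,0,0],
    [0.035,-0.003,0,0],
    [0.035,-0.003,0,0],
    [0.035,-0.003,0,0],
    [0.02,-0.003,0,0],
    [0,0,0,0],
    [0,0,0,0]
  ]
}}

```text
t: 4.88
tool_pos: [0.5236, 0.0783, 0.352]
eef_rot: [[0.575, 0.818, -0.001], [0.818, -0.575, -0.0], [-0.001, -0.0, -1.0]]
contact_force: [0.6, 0.3, -0.3]
opening: 0.997
```

```bash
cat >> h.py <<'E'
def wrist():
    s=arm.state();p=imaging.snapshot("wrist");M=np.eye(4);M[:3,:3]=s["eef_rot"];M[:3,3]=s["tool_pos"]
    C=M@np.array(p["tool_from_camera"]);p["origin"]=C[:3,3];p["orientation"]=C[:3,:3];return p,s
E
python3 - <<'E'
from h import *
np.set_printoptions(precision=4,suppress=True)
q=np.load("q.npy")
s=arm.state();p,s=wrist()
print(s["t"],s["tool_pos"],s["joints"],p["fx"],p["origin"],p["tool_from_camera"])
import pickle;pickle.dump({k:p[k] for k in("image","fx","fy","cx","cy","origin","orientation")},open("w0.pkl","wb"))
im=p["image"].copy();cv2.imwrite("pics/w0raw.png",im)
for P in axis_pts():
    u=proj(p,W(q,P));cv2.circle(im,tuple(int(v) for v in u),1,(0,0,255),-1)
for y in q[3:5]:
  cv2.circle(im,tuple(int(v) for v in proj(p,W(q,(0,y,.229)))),3,(0,255,0),-1)
cv2.imwrite("pics/w0.png",im)
E
```

```text
4.8833 [0.5236 0.0783 0.352 ] [-0.0987 -0.0535  0.1391  1.7641 -0.0002  2.0849] 349.3403037717954 [0.567  0.1393 0.4822] [[ 0.0008 -0.956  -0.2933  0.0747]
 [ 1.      0.0004  0.0013  0.0004]
 [-0.0012 -0.2933  0.956  -0.1303]
 [ 0.      0.      0.      1.    ]]
```

View pics/w0.png

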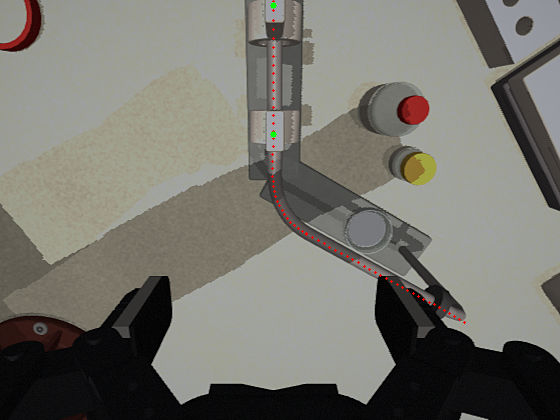

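```bash
python3 - <<'E'
from h import *
im=cv2.imread("pics/w0.png")
cv2.imwrite("pics/w0z.png",cv2.resize(im[0:200,230:490][:, :],(780,600),interpolation=cv2.INTER_CUBIC))
cv2.imwrite("pics/w0z2.png",cv2.resize(im[150:350,230:490],(780,600),interpolation=cv2.INTER_CUBIC))
E
```

```text
(no output)
```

View pics/w0z.png

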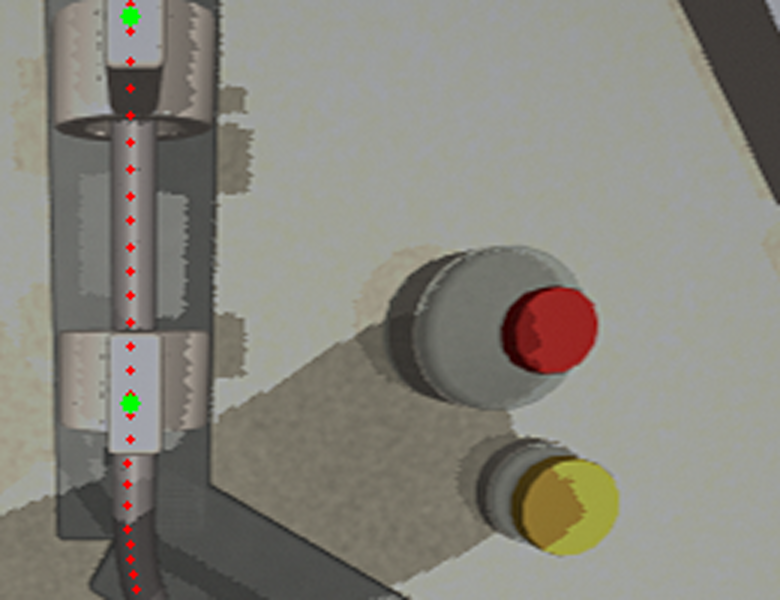

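View pics/w0z2.png

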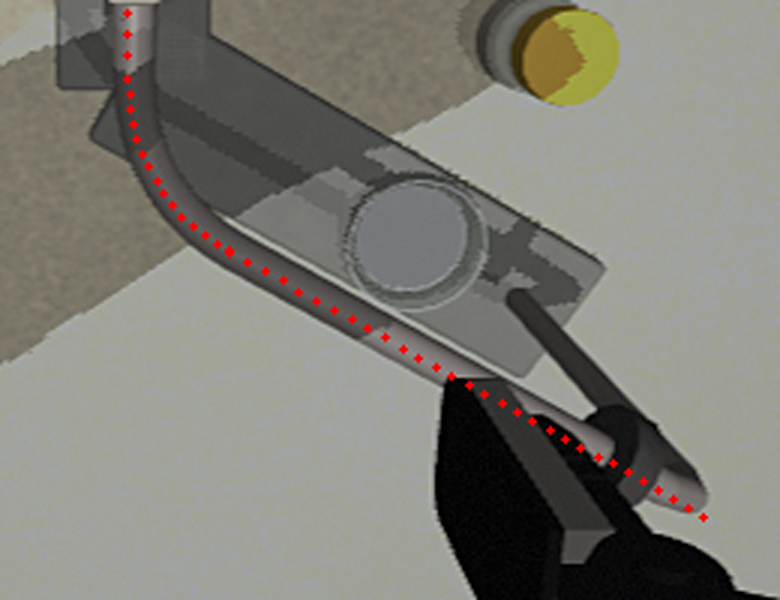

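```bash
python3 - <<'E'
from h import *
import pickle
np.set_printoptions(precision=4,suppress=True)
q0=np.load("q.npy");p=pickle.load(open("w0.pkl","rb"))
A=[(274.5,60),(274.6,97),(273.5,162)]
B=[(230+270/3,150+265/3),(230+365/3,150+322/3),(230+590/3,150+439/3),(230+665/3,150+483/3)]
fin=onz(p,(274.7,130.7),.253)
print("fin",fin)
for a in A+B: 
    X=onz(p,a,.19);c,s=np.cos(q0[2]),np.sin(q0[2]);d=X[:2]-q0[:2];l=np.array([c*d[0]+s*d[1],-s*d[0]+c*d[1]]);print(l, np.array([.5,.866])@l)
def f(q):
    c,s=np.cos(q[2]),np.sin(q[2]);r=[]
    for k,a in enumerate(A+B):
        d=onz(p,a,.19)[:2]-q[:2];l=np.array([c*d[0]+s*d[1],-s*d[0]+c*d[1]])
        r.append(l[0] if k<3 else .5*l[0]+.866*l[1])
    return np.array(r)
q=least_squares(f,q0[:3],x_scale=.01,ftol=1e-14,xtol=1e-14,gtol=1e-14).x;print(q,f(q))
c,s=np.cos(q[2]),np.sin(q[2]);d=fin[:2]-q[:2];print("fin local",c*d[0]+s*d[1],-s*d[0]+c*d[1])
r=onz(p,(230+618/3,150+453/3),.19);d=r[:2]-q[:2];l=np.array([c*d[0]+s*d[1],-s*d[0]+c*d[1]]);print("ring mid along B",l@uB)
yf=-s*(fin-np.r_[q[:2],0])[0]+c*(fin-np.r_[q[:2],0])[1]
np.save("q1.npy",np.r_[q,yf]);s=arm.state();R=s["eef_rot"]
t=W(q,(0,yf,.352));print("target",t,"tool shift",R.T@(t-s["tool_pos"]),"yaw err",np.arctan2(R[1,1],R[0,1])-q[2],s["t"],"stop",W(q,(*(uB*.17),.19)))
E
```

```text
fin [0.5597 0.1267 0.253 ]
[0.0009 0.1253] 0.10897094642707324
[0.0011 0.0983] 0.08566368226534796
[0.0005 0.0467] 0.040669327845103326
[ 0.0423 -0.0214] 0.002592772941716488
[ 0.0719 -0.0398] 0.0014740189020646145
[ 0.1454 -0.0796] 0.003792808512911434
[ 0.1714 -0.0953] 0.0031686136193121426
[ 0.5169  0.0654 -0.6087] [ 0.0003  0.0003 -0.0007  0.0003 -0.001   0.0008 -0.0001]
fin local 5.502076084431401e-05 0.07475765378798271
ring mid along B 0.17593151079592265
target [0.5596 0.1268 0.352 ] tool shift [0.0612 0.0013 0.0001] yaw err -0.005360438259866207 4.9333 stop [ 0.5891 -0.0885  0.19  ]
```

Call:
{"fn": "drive_tool", "kwargs": {
  "targets": [
    [0.03,0.0013,0,0],
    [0.031,0,0,0],
    [0,0,0.025,0],
    [0,0,0.03,0],
    [0,0,0.03,0],
    [0,0,0.02,0],
    [0,0,0.015,0],
    [0,0,0.01,0],
    [0,0,0,0],
    [0,0,0,0]
  ]
}}

```text
t: 5.77
tool_pos: [0.5597, 0.1258, 0.2228]
eef_rot: [[0.578, 0.816, 0.0], [0.816, -0.578, -0.0], [-0.0, 0.0, -1.0]]
contact_force: [-0.2, 0.3, -0.2]
opening: 1.001
```

```bash
python3 - <<'E'
from h import *
p,s=wrist();print(s["tool_pos"],s["contact_force"]);cv2.imwrite("pics/w1.png",p["image"])
E
```

```text
[0.55965312 0.12578638 0.22279305] [-0.19944203  0.31834265 -0.20231257]
```

View pics/w1.png

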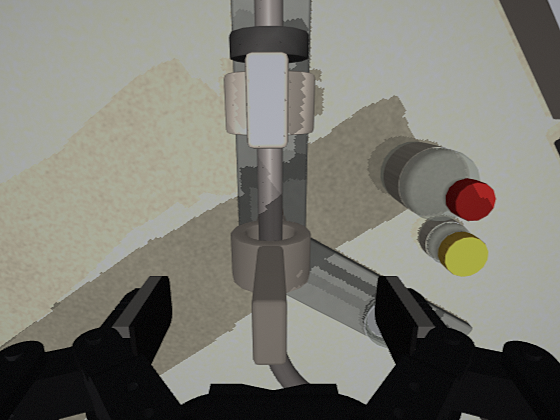

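Call:
{"fn": "drive_tool", "kwargs": {
  "targets": [
    [0,0,0,0],
    [0,0,0,0],
    [0,0,0,0],
    [0,0,0,0],
    [0,0,0,0],
    [0,0,0,0],
    [0,0,0,0],
    [0,0,0,0],
    [0,0,0,0],
    [0,0,0,0]
  ],
  "grip": -1,
  "newtons": 60
}}

```text
t: 6.65
tool_pos: [0.5596, 0.1267, 0.2225]
eef_rot: [[0.577, 0.817, -0.0], [0.817, -0.577, 0.0], [0.0, -0.0, -1.0]]
contact_force: [-3.8, 2.2, 5.2]
opening: 0.132
```

Call:
{"fn": "drive_tool", "kwargs": {
  "targets": [
    [0,0,-0.003,0],
    [0,0,-0.003,0],
    [0,0,0,0],
    [0,0,0,0]
  ]
}}

```text
t: 6.98
tool_pos: [0.5599, 0.1263, 0.2283]
eef_rot: [[0.577, 0.817, 0.0], [0.817, -0.577, -0.0], [-0.0, 0.0, -1.0]]
contact_force: [0.6, 0.6, -1.1]
opening: 0.134
```

```bash
python3 - <<'E'
from h import *
np.set_printoptions(precision=4,suppress=True)
p,s=wrist();print(s["tool_pos"],s["contact_force"],s["t"]);cv2.imwrite("pics/w2.png",p["image"])
q=np.load("q1.npy");R=s["eef_rot"];c,sn=np.cos(q[2]),np.sin(q[2])
d=s["tool_pos"][:2]-q[:2];print("local",c*d[0]+sn*d[1],-sn*d[0]+c*d[1],"yaw",np.arctan2(R[1,1],R[0,1])-q[2])
# plan: TCP follows axis with yaw; rows in local frame
y0=-sn*d[0]+c*d[1]; x0=c*d[0]+sn*d[1]
C=np.array([.06,.06*np.tan(np.pi/6)])
def path(u): # u arc length from y0
    L1=y0-C[1]; La=.06*np.pi/3
    if u<L1: return np.array([0,y0-u]),0.
    if u<L1+La:
        a=(u-L1)/.06; return C+.06*np.array([np.cos(np.pi+a),np.sin(np.pi+a)]),a
    return uB*(C[1]+u-L1-La),np.pi/3
L1=y0-C[1];La=.06*np.pi/3;Lt=L1+La+.157-C[1];print(L1,La,Lt)
us=list(np.linspace(0,L1,5))+list(np.linspace(L1,L1+La,13)[1:])+list(np.linspace(L1+La,Lt-.01,9)[1:])
cur=np.array([x0,y0]);ang=np.arctan2(R[1,1],R[0,1])-q[2]
for u in us[1:]:
    t,a=path(u)
    dl=t-cur
    # tool y axis in local: (cos ang, sin ang); tool x: (-sin, cos)
    ty=np.array([np.cos(ang),np.sin(ang)]);tx=np.array([-np.sin(ang),np.cos(ang)])
    row=np.round([dl@tx,dl@ty,0,-(a-ang)],4);print(row.tolist())
    cur=cur+row[0]*tx+row[1]*ty;ang-=row[3]
E
```

```text
[0.5599 0.1263 0.2283] [ 0.5848  0.6409 -1.0949] 6.9833
local 0.0004953320935700486 0.07459754226573846 yaw -0.00641495259811542
0.03995652611436092 0.06283185307179585 0.22514736303477922
[-0.01, -0.0004, 0.0, -0.0064]
[-0.01, -0.0, 0.0, -0.0]
[-0.01, -0.0, 0.0, -0.0]
[-0.01, -0.0, 0.0, -0.0]
[-0.0052, 0.0002, 0.0, -0.0873]
[-0.0052, 0.0002, 0.0, -0.0872]
[-0.0052, 0.0003, 0.0, -0.0873]
[-0.0053, 0.0002, 0.0, -0.0873]
[-0.0052, 0.0002, 0.0, -0.0872]
[-0.0052, 0.0002, 0.0, -0.0873]
[-0.0053, 0.0003, 0.0, -0.0873]
[-0.0052, 0.0002, 0.0, -0.0872]
[-0.0052, 0.0002, 0.0, -0.0873]
[-0.0053, 0.0002, 0.0, -0.0873]
[-0.0052, 0.0003, 0.0, -0.0872]
[-0.0052, 0.0002, 0.0, -0.0873]
[-0.0141, 0.0, 0.0, -0.0]
[-0.014, 0.0, 0.0, -0.0]
[-0.014, 0.0, 0.0, -0.0]
[-0.0141, 0.0, 0.0, -0.0]
[-0.014, 0.0, 0.0, -0.0]
[-0.0141, 0.0, 0.0, -0.0]
[-0.014, 0.0, 0.0, -0.0]
[-0.0141, 0.0, 0.0, -0.0]
```

View pics/w2.png

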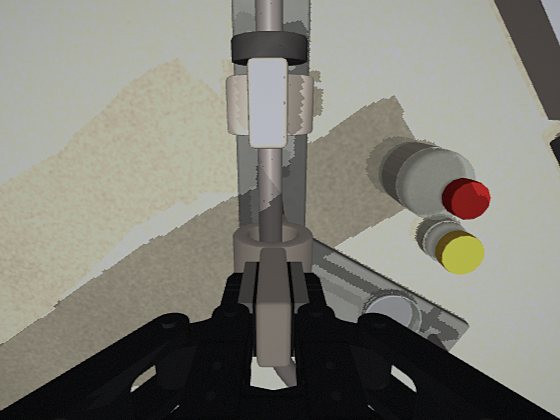

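Call:
{"fn": "drive_tool", "kwargs": {
  "targets": [
    [-0.01,-0.0004,0,-0.006],
    [-0.01,0,0,0],
    [-0.01,0,0,0],
    [-0.01,0,0,0],
    [-0.0052,0.0002,0,-0.0873],
    [-0.0052,0.0002,0,-0.0872],
    [-0.0052,0.0003,0,-0.0873],
    [-0.0053,0.0002,0,-0.0873],
    [-0.0052,0.0002,0,-0.0872],
    [-0.0052,0.0002,0,-0.0873],
    [0,0,0,0],
    [0,0,0,0]
  ]
}}

```text
t: 8.03
tool_pos: [0.5256, 0.0642, 0.2284]
eef_rot: [[0.089, 0.996, 0.0], [0.996, -0.089, -0.0], [-0.0, 0.0, -1.0]]
contact_force: [1.2, 0.1, -1.4]
opening: 0.135
```

Call:
{"fn": "drive_tool", "kwargs": {
  "targets": [
    [-0.0053,0.0003,0,-0.0873],
    [-0.0052,0.0002,0,-0.0872],
    [-0.0052,0.0002,0,-0.0873],
    [-0.0053,0.0002,0,-0.0873],
    [-0.0052,0.0003,0,-0.0872],
    [-0.0052,0.0002,0,-0.0873],
    [0,0,0,0],
    [-0.014,0,0,0],
    [-0.014,0,0,0],
    [-0.014,0,0,0],
    [0,0,0,0],
    [0,0,0,0]
  ]
}}

```text
t: 9.03
tool_pos: [0.5494, -0.0049, 0.228]
eef_rot: [[-0.422, 0.907, -0.001], [0.907, 0.422, 0.0], [0.0, -0.0, -1.0]]
contact_force: [0.6, -0.2, -1.6]
opening: 0.131
```

```bash
cat > chk.py <<'E'
from h import *
import sys
np.set_printoptions(precision=4,suppress=True)
p,s=wrist();print(s["tool_pos"],s["contact_force"],s["moment"],s["t"],s["joints"]);cv2.imwrite(sys.argv[1],p["image"])
q=np.load("q1.npy");R=s["eef_rot"];c,sn=np.cos(q[2]),np.sin(q[2])
d=s["tool_pos"][:2]-q[:2];l=np.array([c*d[0]+sn*d[1],-sn*d[0]+c*d[1]])
print("along B",l@uB,"across(inner+)",l@[.5,.866],"yaw-60",np.arctan2(R[1,1],R[0,1])-q[2]-np.pi/3)
E
python3 chk.py pics/w3.png
```

```text
[ 0.5494 -0.0049  0.228 ] [ 0.5821 -0.2396 -1.6296] [0.0094 0.0029 0.006 ] 9.0333 [-0.247  -0.0522 -0.0875  1.5361 -0.0001  0.8885]
along B 0.07749727827662944 across(inner+) -0.00040823763996990865 yaw-60 -0.0032452453789366675
```

View pics/w3.png

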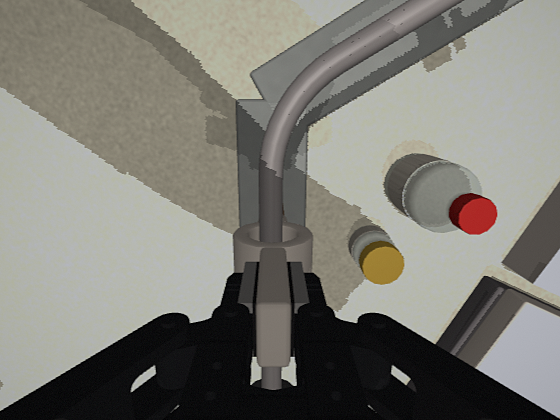

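Call:
{"fn": "drive_tool", "kwargs": {
  "targets": [
    [-0.014,0,0,0],
    [-0.014,0,0,0],
    [-0.014,0,0,0],
    [-0.014,0,0,0],
    [-0.01,0,0,0],
    [-0.006,0,0,0],
    [0,0,0,0],
    [0,0,0,0],
    [0,0,0.003,0],
    [0,0,0.002,0],
    [0,0,0,0],
    [0,0,0,0]
  ]
}}

```text
t: 10.08
tool_pos: [0.5795, -0.0686, 0.2232]
eef_rot: [[-0.425, 0.905, -0.0], [0.905, 0.425, -0.0], [0.0, -0.0, -1.0]]
contact_force: [-0.3, 0.3, -0.2]
opening: 0.13
```

```bash
python3 chk.py pics/w4.png; python3 - <<'E'
from h import *
p=imaging.snapshot("scene");cv2.imwrite("pics/s4.png",cv2.resize(p["image"][100:300,180:440],(780,600)))
E
```

```text
[ 0.5795 -0.0686  0.2232] [-0.2774  0.3295 -0.2421] [-0.0088  0.0044 -0.0253] 10.0833 [-0.3417  0.0507  0.0067  1.5269 -0.0001  0.7904]
along B 0.147915783261567 across(inner+) -0.00015983457098448834 yaw-60 0.00026989665743260005
```

View pics/s4.png

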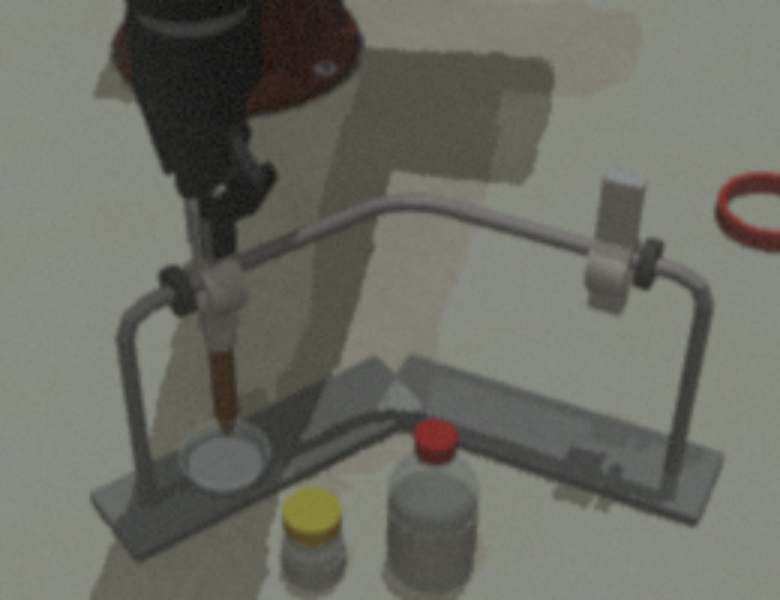

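Call:
{"fn": "drive_tool", "kwargs": {
  "targets": [
    [-0.003,0,0,0],
    [-0.003,0,0,0],
    [-0.002,0,0,0],
    [0,0,0.0005,0],
    [0,0,0,0],
    [0,0,0,0]
  ]
}}

```text
t: 10.68
tool_pos: [0.5832, -0.0764, 0.2229]
eef_rot: [[-0.424, 0.906, 0.0], [0.906, 0.424, -0.0], [-0.0, 0.0, -1.0]]
contact_force: [-0.1, 0.3, 0.8]
opening: 0.131
```

```bash
python3 chk.py pics/w5.png
```

```text
[ 0.5832 -0.0764  0.2229] [-0.1108  0.3037  0.8034] [-0.0326  0.0169 -0.0291] 10.6833 [-0.3523  0.0642  0.0201  1.5264 -0.0003  0.7804]
along B 0.15660022269484947 across(inner+) -0.0001774460939590009 yaw-60 -0.00043320166714377883
```

Call:
{"fn": "drive_tool", "kwargs": {
  "targets": [
    [0,0,0,0],
    [0,0,0,0],
    [0,0,0,0],
    [0,0,0,0],
    [0,0,0,0],
    [0,0,0,0]
  ],
  "grip": 0.6
}}

```text
t: 11.23
tool_pos: [0.5831, -0.0763, 0.2228]
eef_rot: [[-0.424, 0.906, 0.0], [0.906, 0.424, -0.0], [-0.0, -0.0, -1.0]]
contact_force: [0.3, -0.5, 0.6]
opening: 0.802
```

```bash
python3 chk.py pics/w6.png
```

```text
[ 0.5831 -0.0763  0.2228] [ 0.2884 -0.4933  0.6285] [-0.0396  0.0335  0.0172] 11.2333 [-0.3522  0.0642  0.0199  1.5264 -0.0001  0.7804]
along B 0.15641652347794444 across(inner+) -0.0001923241017740501 yaw-60 -0.0003152053490103057
```

View pics/w6.png

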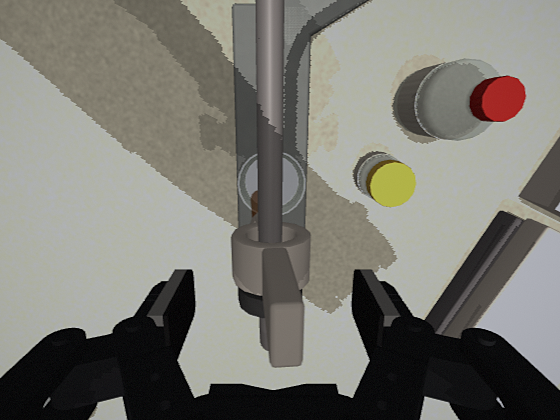

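Call:
{"fn": "drive_tool", "kwargs": {
  "targets": [
    [0,0,-0.01,0],
    [0,0,-0.02,0],
    [0,0,-0.03,0],
    [0,0,-0.03,0],
    [0,0,-0.03,0],
    [0.03,0,-0.02,0],
    [0.03,0,0,0],
    [0.03,0,0,0],
    [0,0,0,0],
    [0,0,0,0],
    [0,0,0,0],
    [0,0,0,0]
  ]
}}

```text
t: 12.28
tool_pos: [0.5452, 0.0046, 0.3627]
eef_rot: [[-0.424, 0.906, -0.0], [0.906, 0.424, -0.0], [-0.0, -0.0, -1.0]]
contact_force: [-0.0, 0.3, -0.2]
opening: 0.799
```

```bash
python3 chk.py pics/w7.png; python3 - <<'E'
from h import *
for k in(0,1):
    p=imaging.snapshot("scene");cv2.imwrite(f"pics/s7{k}.png",cv2.resize(p["image"][100:300,180:440],(780,600)))
p=imaging.snapshot("top");cv2.imwrite("pics/t7.png",p["image"])
E
```

```text
[0.5452 0.0046 0.3627] [-0.0044  0.3474 -0.2428] [ 0.0462  0.0467 -0.0241] 12.2833 [-0.2315  0.003   0.215   1.7829 -0.0003  0.9018]
along B 0.06711134338717556 across(inner+) -0.00023303276384813732 yaw-60 -0.0010011078877669721
```

View pics/w7.png

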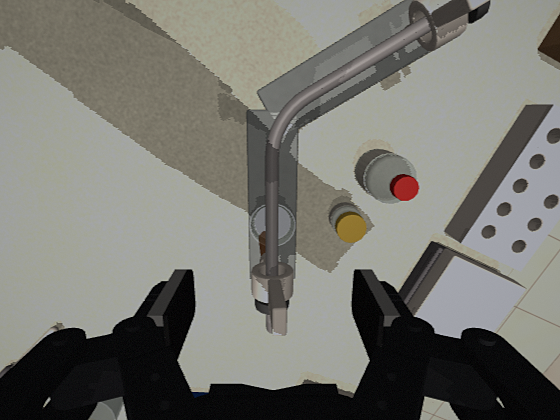

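View pics/s71.png

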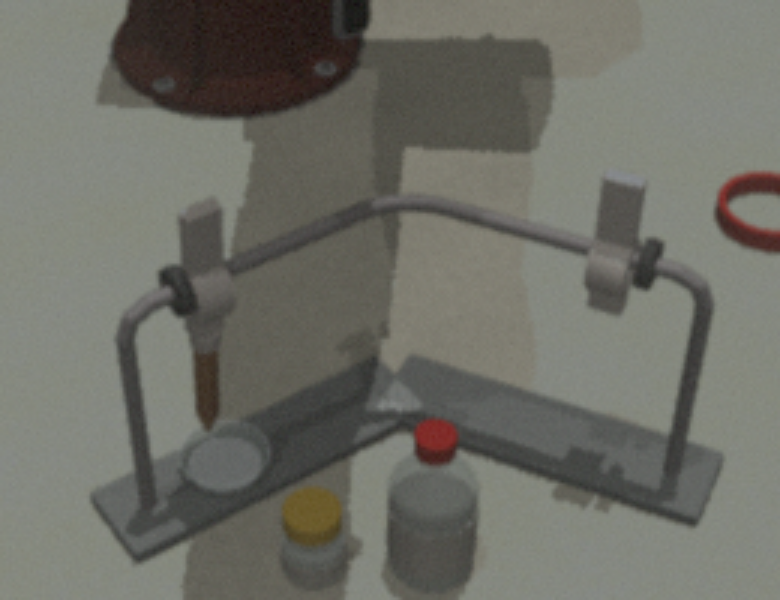

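Call:
{"fn": "drive_tool", "kwargs": {
  "targets": [
    [0,0,0,0],
    [0,0,0,0],
    [0,0,0,0],
    [0,0,0,0],
    [0.03,0,0,0],
    [0.03,0,0,0],
    [0.03,0,0,0],
    [0,0,0,0],
    [0,0,0,0],
    [0,0,0,0],
    [0,0,0,0],
    [0,0,0,0]
  ]
}}

```text
t: 13.48
tool_pos: [0.507, 0.086, 0.3625]
eef_rot: [[-0.423, 0.906, -0.0], [0.906, 0.423, -0.0], [0.0, -0.0, -1.0]]
contact_force: [0.7, -0.1, 0.3]
opening: 0.805
```

```bash
cat > pic.py <<'E'
from h import *
import pickle,sys
n=sys.argv[1]
p,s=wrist();print(s["t"],s["tool_pos"]);pickle.dump({k:p[k] for k in("image","fx","fy","cx","cy","origin","orientation")},open(n+".pkl","wb"))
im=p["image"];x,y=200,150
cv2.imwrite(f"pics/{n}.png",cv2.resize(im[180:330,170:370],(800,600),interpolation=cv2.INTER_CUBIC))
E
python3 pic.py w8
```

```text
13.4833 [0.50703533 0.08600814 0.36251138]
```

View pics/w8.png

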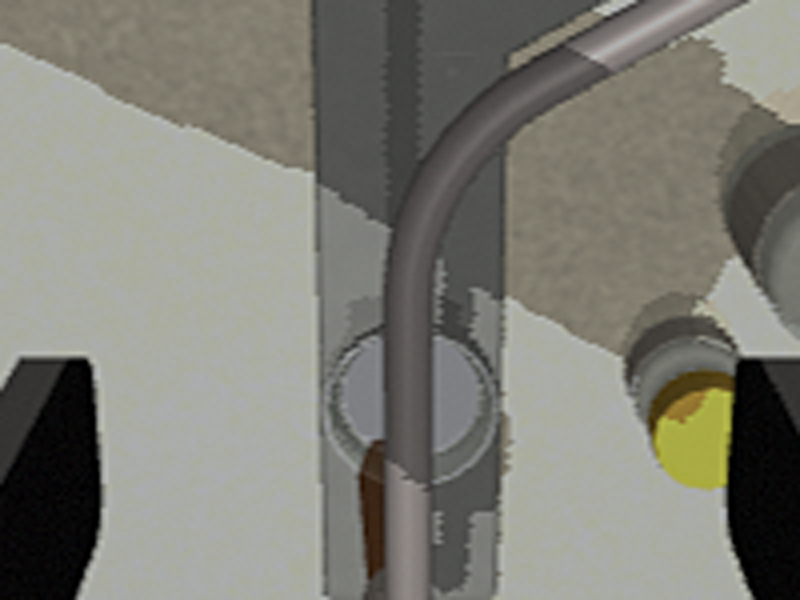

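Call:
{"fn": "drive_tool", "kwargs": {
  "targets": [
    [-0.03,0,0,0],
    [-0.03,0,0,0],
    [-0.03,0,-0.02,0],
    [-0.02,0,-0.02,0],
    [0,0,-0.02,0],
    [0,0,-0.02,0],
    [0,0,0,0],
    [0,0,0,0],
    [0,0,0,0],
    [0,0,0,0]
  ],
  "grip": 1
}}

```text
t: 14.37
tool_pos: [0.5533, -0.0129, 0.4416]
eef_rot: [[-0.424, 0.906, -0.002], [0.906, 0.424, 0.0], [0.001, -0.001, -1.0]]
contact_force: [-0.1, 0.8, -0.1]
opening: 0.997
```

```bash
python3 pic.py w9;python3 - <<'E'
from h import *
p=imaging.snapshot("scene");cv2.imwrite(f"pics/s9.png",cv2.resize(p["image"][150:250,210:340],(780,600)))
E
```

```text
14.3667 [ 0.55331477 -0.0128899   0.44161692]
```

View pics/w9.png

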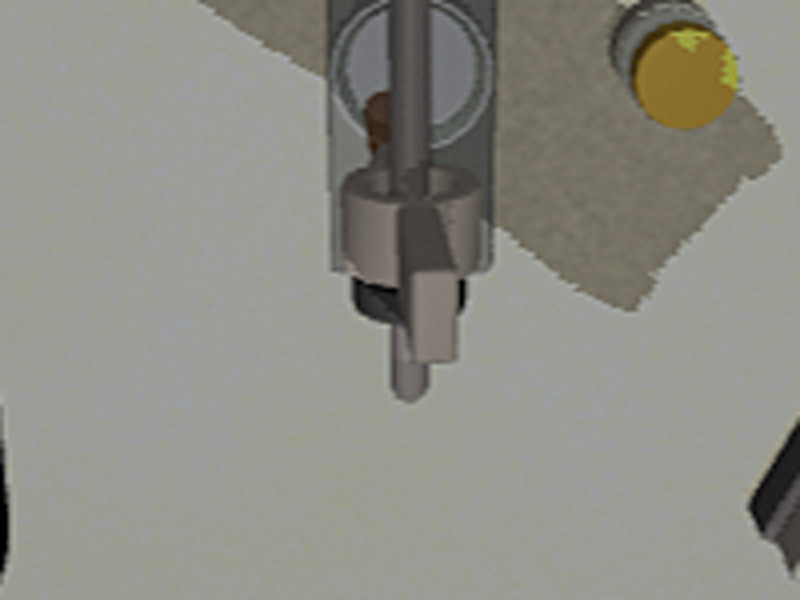

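View pics/s9.png

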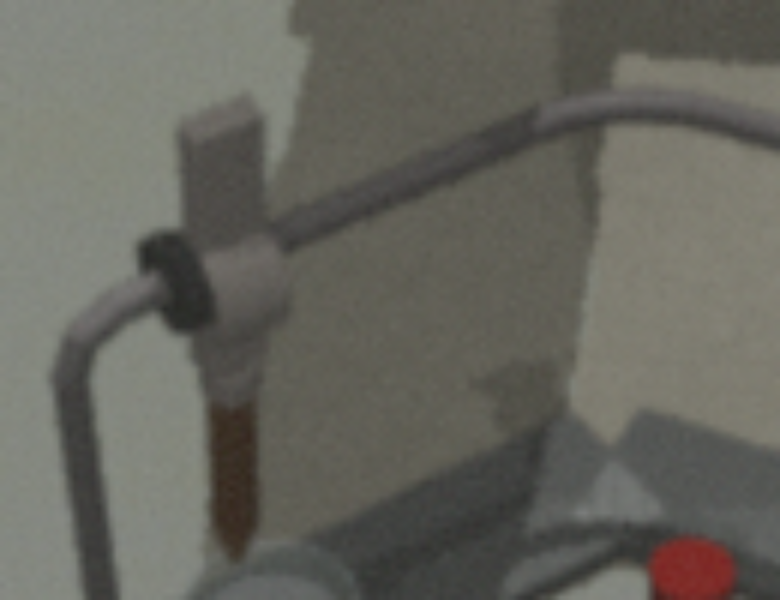

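```bash
python3 - <<'E'
from h import *
import pickle
np.set_printoptions(precision=4,suppress=True)
q=np.load("q1.npy");p=pickle.load(open("w9.pkl","rb"))
c,s=np.cos(q[2]),np.sin(q[2])
def B(X):
    d=X[:2]-q[:2];l=np.array([c*d[0]+s*d[1],-s*d[0]+c*d[1]]);return l@uB,l@[.5,.866]
z=lambda a:(170+a[0]/4,180+a[1]/4)
print("fin top",B(onz(p,z((436,316)),.252)),"rod",B(onz(p,z((409,150)),.19)),B(onz(p,z((409,370)),.19)))
print("tip",B(onz(p,z((380,100)),.06)))
P,st=wrist();print(st["t"]);im=P["image"]
d=cv2.absdiff(im,p["image"])[180:280,240:300];print("diff",d.mean(),d.max())
h=tip_of(P,"holder_fin");print([(x["point"],x["conf"]) for x in h]);
if h: print(B(onz(P,h[0]["point"],.229)))
print(st["t"])
E
```

```text
fin top (np.float64(0.15680234587692815), np.float64(0.005896012190795448)) rod (np.float64(0.13303869036786198), np.float64(-0.0009724345776313391)) (np.float64(0.20258626367936305), np.float64(-0.0009880558852960292))
tip (np.float64(0.1543051396706447), np.float64(-0.012299068518829406))
14.4667
diff 1.229 43
[([275.5, 245.7], 0.7)]
(np.float64(0.15182895068486532), np.float64(0.002575027425143563))
14.4667
```

Call:
{"fn": "drive_tool", "kwargs": {
  "targets": [
    [0,0,0,0],
    [0,0,0,0],
    [0,0,0,0],
    [0,0,0,0],
    [0,0,0,0],
    [0,0,0,0]
  ]
}}

```text
t: 15.07
tool_pos: [0.5534, -0.0128, 0.4428]
eef_rot: [[-0.424, 0.906, 0.0], [0.906, 0.424, -0.0], [-0.0, -0.0, -1.0]]
contact_force: [0.4, 0.2, 0.2]
opening: 0.997
```

```bash
python3 - <<'E'
from h import *
import pickle
p=pickle.load(open("w9.pkl","rb"));P,st=wrist();S=imaging.snapshot("scene")
a=cv2.cvtColor(p["image"],6)[215:275,250:295];g=cv2.cvtColor(P["image"],6)[205:285,240:305]
r=cv2.matchTemplate(g,a,cv2.TM_CCOEFF_NORMED);print("holder match",cv2.minMaxLoc(r))
s0=cv2.cvtColor(cv2.imread("pics/scene0.png"),6)[150:205,370:400];g=cv2.cvtColor(S["image"],6)[140:215,360:410]
print("empty match (expect 10,10)",cv2.minMaxLoc(cv2.matchTemplate(g,s0,cv2.TM_CCOEFF_NORMED)))
print(st["t"])
arm.hand_in()
E
```

```text
holder match (0.30249568819999695, 0.962159276008606, (18, 0), (10, 9))
empty match (expect 10,10) (-0.01377820037305355, 0.9950342774391174, (20, 16), (10, 10))
15.0667
the job is handed in; nothing more can be done
```

I gripped the holder with the tube by its fin and lifted it about 6 mm so the bore ran clear of the rod. I then took it round the bend on to leg B, lowered it at the stop ring, let go and backed off. The job was handed in at about 15 s on the robot's clock, and no verdict was reported.

Last checks:
- **Position:** The top of the fin measured 157 mm along leg B. The stop face is at 170 mm, so the collar is at or within about a millimetre of the ring. The network put the fin's centre at 152 mm, about 5 mm shorter. Both readings are inside the 33 mm limit, and the tube hangs over the dish.
- **Tilt:** The holder leans about 5–7 degrees sideways, within the 17-degree limit. It was not perfectly upright after release, and I left it that way.
- **At rest:** Between two pictures 0.7 s apart its image shifted by no more than 1 pixel. The tool itself had moved about 1 mm in that time.
- **Empty holder:** It matched its starting image to the pixel, so it had not moved.
- **Forces:** The readings stayed under about 7 N, the highest being when the gripper closed on the fin.

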